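Lay out a printed bracket kit on its outlined mats

ROBOT

A 6-joint arm with a two-finger parallel gripper is mounted at the origin on the work surface. World frame = base frame: x ahead of the robot, y to its left, z up, the work surface at z = 0. Lengths are in m, angles in rad, forces in N, time in s.
With the tool pointing down it reaches from about 0.425 to 0.95 m from the base axis. Payload 3.5 kg.
Tool frame: the origin (TCP) lies at the very end of the fingers, on their centre line; the grasp point (between the pads) lies 19 mm behind it; z points along the fingers, y is the direction in which the jaws open and shut (so a half turn about z gives the same grasp; the last joint's range is limited). The gripper opens to 85 mm and grips with 20 to 120 N. Pads are 22 mm wide; open, the fingers measure 114 mm over their backs; the gripper's body (76 mm by 85 mm) begins 54 mm behind the grasp point. The pads swing forward as they close: fully open they stand 13 mm farther back than shut.
Start: joints at [-1.29, 0.286, 1.577, -0, 1.279, -0.15], TCP at [0.282, -0.613, 0.231] pointing down, gripper open.
Joint ranges: [-2.77, 2.77], [-0.9, 2.22], [0.21, 2.48], [-1.53, 4.67], [0.24, 2.81], [-2.84, 2.84]. Speed limits (rad/s): [2.79, 2.79, 3.14, 3.14, 3.14, 3.14].

INTERFACE

Orientations are given as a rotation vector (axis times angle).
In Python, from plant import telemetry, cams, workorder gives the robot as it stands.
- The arm moves only by the tool step_arm, never from a script. Its argument "plan" is a list of rows, each an object of numbers: "gripper": the finger opening in mm, from 0 to 85.4; "x", "y", "z": the shift along the world's x, y, z normalised to -1 to 1, where 1 is 0.06 m; "rx", "ry", "rz": the turn, a rotation vector about the world's x, y, z normalised to -1 to 1, where 1 is pi rad. In form: [{"gripper": .., "x": .., "y": .., "z": .., "rx": .., "ry": .., "rz": ..}, ...]. A call has 1 to 5 rows; each row shifts and turns the commanded pose from where the row before left it; what a row does not reach is not made up. A row lasts 1/8 s, in which the tool goes at most 62.5 mm and 10.7 degrees, less where a joint would pass 70% of its speed; a pose out of reach is approached as far as the arm can. A call with a number of a shift or a turn outside -1 to 1 is refused whole. A call with a gripper value outside its range is refused whole. The fingers move at their own pace and stop on an object; "grip_force" is the grip in N (left out, the last holds). Time passes only in rows, so rows that do not move let the fingers close. It gives the time, the measured TCP pose, the force and the opening at its end, in the units of the state.
- telemetry.get_state(): the state, without advancing time (a new reading comes with each control period).
- cams.grab_frame(name): name is "side" or "top"; returns (picture, depth): 384x512x3 uint8, red, green, blue; 384x512 float32, m along the optical axis (not along the pixel's ray), 0 where there is no reading.
- cams.get_calibration(name): a dict with "fx", "fy", "cx", "cy" (pixels), "k1" (the pictures are not rectified: a ray, as slopes to the right and down, at radius r is drawn at 1 + k1 r^2 times it, then the intrinsics apply), "T" (4x4, takes a point from camera to world coordinates). Camera axes: x right, y up, looking along -z (the intrinsics and any distortion apply to the point x, -y, -z); pixel columns grow to the right and rows downward; lengths in m; the calibration is good to about 2 mm. A picture is of the moment at which its call begins. get_calibration takes no time and is no camera call.
- workorder.hand_in(): hands the job in, once; it reports no verdict.
The state is a dict: "t": time; "joint_pos": joint angles; "qd": joint speeds; "tau": joint torques, N m; "eef_pos": TCP position; "ee_rot": TCP orientation; "contact_force": force on the tool from outside, world axes, zero at the start; "moment": the same for the moment, N m; "grip_width": finger opening in m.
Only numpy, scipy, OpenCV 4.12 (cv2) and the standard library are available. Lean on these libraries where they do the work, as an engineer would, in place of code of your own. Each camera call takes 0.05 s, during which the arm holds its last target. There are 200 camera calls.

TASK

Lay out the enclosure kit for assembly: put each of the four black printed parts (corner bracket, long bar, short bar, round foot) flat, screw heads up, squarely inside the white outline of its own shape and size on the green mats. Let go of everything, and leave the tape roll and the bit case where they are.

Things in the scene. Friction and masses are not known exactly. Their poses are not given: they have to be found in the camera images.
- corner: Black printed corner bracket, L-shaped seen from above, 24 mm high, both arms 26 mm wide and 72 mm long over the outside, small screw heads on top, about 70 g. Origin: on the underside, at the centre of the 26 x 26 mm square where the arms meet. The arms run along its +x and its +y, each ending 59 mm from the origin; the outer sides lie 13 mm behind it. A good place to grip is across the x arm (closing along y) 33 mm from the origin, or likewise on the y arm. z is up.
- long_bar: The longer of two black printed straight splice bars: 76 mm along its x, 26 mm along its y, 24 mm high, two screw heads on top, about 50 g. Origin at the centre of its underside, z up. Both ends are alike.
- short_bar: The shorter of two black printed straight splice bars: 46 mm along its x, 26 mm along its y, 24 mm high, two screw heads on top, about 30 g. Origin at the centre of its underside, z up. Both ends are alike.
- foot: Black printed round foot: a disc 48 mm across and 24 mm high, top rim bevelled from 20 mm height up, one screw head at the centre, about 45 g. Origin at the centre of its underside, z up.
- mat_corner: Kit mat fixed to the bench: dark green square, 100 x 100 x 3 mm, with a thin white outline (3 mm line). Origin at the centre of its underside; the top is 3 mm above it. The outline is the L of the corner bracket, with 4 mm of room all round, centred on the mat. A bracket laid right has its x and y along the mat's x and y and its origin at x = -23 mm, y = -23 mm in the mat's frame (arms towards the mat's +x and +y).
- mat_long: Kit mat fixed to the bench: dark green square, 100 x 100 x 3 mm, with a thin white outline (3 mm line). Origin at the centre of its underside; the top is 3 mm above it. The outline is the rectangle of the long splice bar with 4 mm of room all round (84 x 34 mm inside), centred on the mat, its length along the mat's x.
- mat_short: Kit mat fixed to the bench: dark green square, 100 x 100 x 3 mm, with a thin white outline (3 mm line). Origin at the centre of its underside; the top is 3 mm above it. The outline is the rectangle of the short splice bar with 4 mm of room all round (54 x 34 mm inside), centred on the mat, its length along the mat's x.
- mat_foot: Kit mat fixed to the bench: dark green square, 100 x 100 x 3 mm, with a thin white outline (3 mm line). Origin at the centre of its underside; the top is 3 mm above it. The outline is a circle for the round foot with 4 mm of room all round (56 mm across inside), centred on the mat.
- tape: Bystander, to be left alone: loose cream roll of tape lying flat, 68 mm across, hole 48 mm, 19 mm high. Origin at the centre of its underside.
- bit_case: Bystander, to be left alone: loose grey screwdriver-bit case lying flat, 75 mm along its x, 48 mm along its y, 12 mm high with bits showing on top (15 mm in all). Origin at the centre of its underside.
There are look-alikes about, which are no part of the job. What is shaped like the mat_long but red is not meant.

How it is judged:
By the outcome, as a careful person would: the job done as asked, in the order asked, and still so for the second after the job is handed in, with the robot touching nothing.
It also fails if it takes over 112 s, if anything falls off the work surface, if the arm or the gripper's body presses on something with over 40 N, if the wrist force passes 120 N, or if a joint passes its speed limit or range.

## Working session

There is one attempt and no reset: what is moved stays moved. The work goes in short steps, Python scripts to look and compute and a tool call to move; the robot and the scene stay as the last step left them, time stands still between calls to the robot, and variables do not carry over. Pictures are saved under pics/ and viewed, about 12 in all and at most 16, crops included, and the job is handed in when it is done.

Besides the shell and the picture viewer there is one more tool, called after "Emit:" as name([rows], argument=value, ...), one row to a line, values as JSON. step_arm: Moves the arm, as the interface text tells. Scaled input: -1 to 1 covers 0.06 m each way for a shift and pi rad each way for a turn. Its arguments: {"type":"object","properties":{"plan":{"type":"array"},"grip_force":{"type":"number"}},"required":["plan"]}

```bash
mkdir -p pics; ls
python3 - <<'E'
from plant import telemetry, cams
import cv2, numpy as np
for n in ["top","side"]:
    im,d=cams.grab_frame(n); np.savez(f"pics/{n}0.npz",im=im,d=d)
    cv2.imwrite(f"pics/{n}0.png",cv2.resize(im[:,:,::-1],(800,600),interpolation=cv2.INTER_CUBIC))
    c=cams.get_calibration(n); print(n,{k:(np.round(v,4).tolist()) for k,v in c.items()})
print(telemetry.get_state())
E
```

```text
pics
top {'fx': 366.4162, 'fy': 366.4162, 'cx': 264.3029, 'cy': 189.7899, 'k1': -0.1168, 'T': [[0.0244, 0.998, -0.0588, 0.401], [-0.9997, 0.0245, 0.0003, -0.0114], [0.0017, 0.0587, 0.9983, 1.0154], [0.0, 0.0, 0.0, 1.0]]}
side {'fx': 414.6814, 'fy': 414.6814, 'cx': 254.5289, 'cy': 198.2504, 'k1': 0.0031, 'T': [[-0.9967, 0.0553, -0.0591, 0.4117], [-0.0802, -0.7772, 0.6242, 0.7394], [-0.0114, 0.6269, 0.779, 1.0006], [0.0, 0.0, 0.0, 1.0]]}
{'t': 0.1, 'joint_pos': array([-1.29000829e+00,  2.87144239e-01,  1.57805308e+00, -1.35365861e-05,
        1.27861605e+00, -1.50010866e-01]), 'qd': array([ 0.0006918 , -0.00164355, -0.0035819 , -0.001193  ,  0.00204895,
        0.00115987]), 'tau': array([ 8.51411405e-04, -4.07298267e+01, -2.93701494e+01, -1.55316202e-04,
        3.42948013e-03,  1.83435547e-07]), 'eef_pos': array([ 0.28172478, -0.6127283 ,  0.23002855]), 'ee_rot': array([-3.06682862e+00, -6.71009227e-01,  2.48069476e-04]), 'contact_force': array([ 0.10885997, -0.45250966, -0.80819699]), 'moment': array([0.02428925, 0.00043969, 0.02111355]), 'grip_width': 0.08546343764135383}
```

View pics/top0.png

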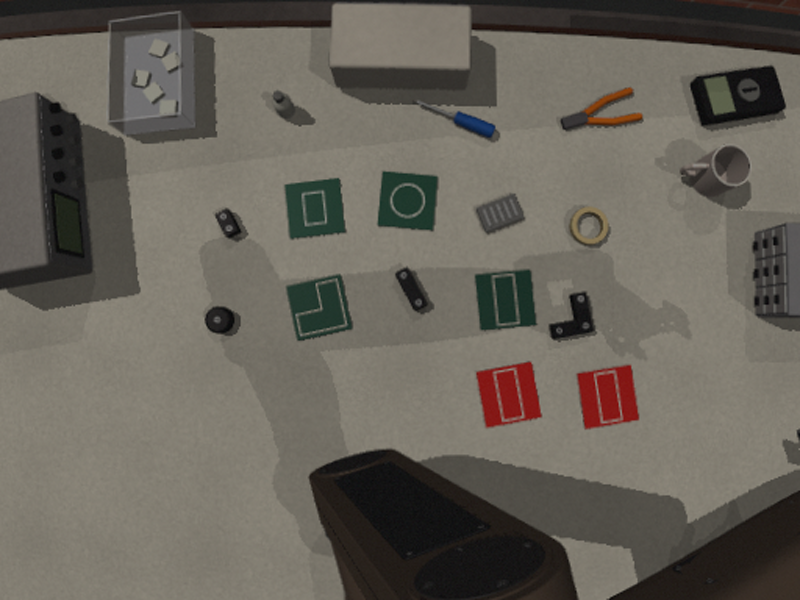

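View pics/side0.png

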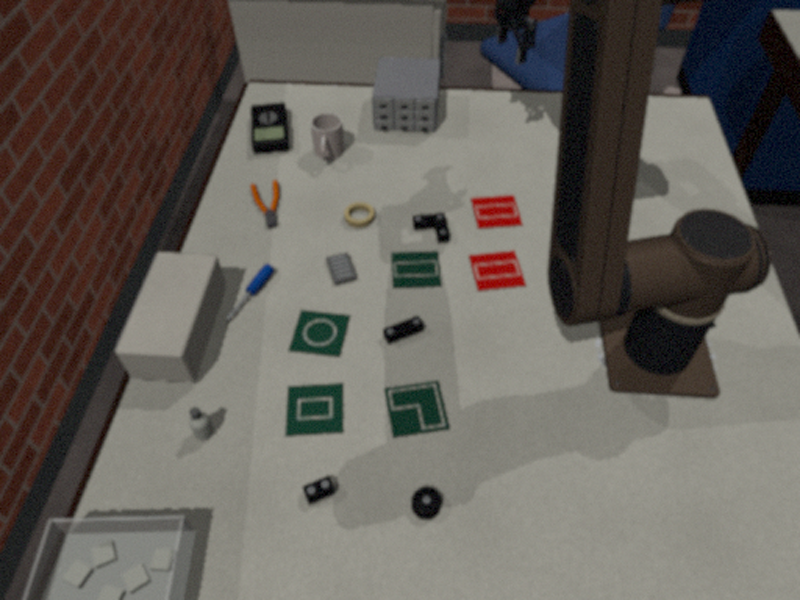

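The top view (800x600 pixels) shows these:

| Item | Pixel |
|---|---|
| Short bar | (228,223) |
| Foot | (219,320) |
| Long bar | (412,290) |
| Corner | (572,317) |
| Green mat, short | (315,208) |
| Green mat, foot | (408,201) |
| Green mat, corner | (320,307) |
| Green mat, long | (505,300) |
| Red decoy mats | (509,394), (608,396) |
| Bit case | (500,212) |
| Tape | (590,226) |

Possible mix-ups are short bar with long bar (told apart by length) and green mat_long with the two red mats (told apart by colour). The multimeter and drawers also show black, but they lie far outside the area. The side view agrees with all of this.

```bash
cat > h.py <<'E'
import cv2, numpy as np
from plant import telemetry, cams
def rays(c,uv):
    K=np.array([[c['fx'],0,c['cx']],[0,c['fy'],c['cy']],[0,0,1]],float)
    p=cv2.undistortPoints(np.asarray(uv,np.float64).reshape(-1,1,2),K,np.array([c['k1'],0,0,0.]))[:,0]
    return np.c_[p[:,0],-p[:,1],-np.ones(len(p))]
def onplane(c,uv,z):
    T=np.array(c['T']); d=rays(c,uv)@T[:3,:3].T; o=T[:3,3]
    return (o+d*((z-o[2])/d[:,2])[:,None])[:,:2]
def project(c,P):
    T=np.array(c['T']); q=(np.atleast_2d(P)-T[:3,3])@T[:3,:3]
    x,y=q[:,0]/-q[:,2],-q[:,1]/-q[:,2]; f=1+c['k1']*(x*x+y*y)
    return np.c_[c['fx']*x*f+c['cx'],c['fy']*y*f+c['cy']]
def blobs(m,amin):
    n,l,s,ce=cv2.connectedComponentsWithStats(m.astype(np.uint8))
    return [l==i for i in range(1,n) if s[i,4]>=amin]
def rect(P):
    (c,(w,h),a)=cv2.minAreaRect((P*1000).astype(np.float32))
    if w<h: w,h,a=h,w,a+90
    return np.round(np.array(c),1),round(w,1),round(h,1),round((a+90)%180-90,1)
def height(c,uv,d):
    T=np.array(c['T']); return (rays(c,uv)*d[:,None])@T[2,:3]+T[2,3]
def uvof(m): return np.argwhere(m)[:,::-1].astype(float)
def contour(m):
    return max(cv2.findContours(m.astype(np.uint8),cv2.RETR_EXTERNAL,cv2.CHAIN_APPROX_NONE)[0],key=len)[:,0].astype(float)
def measure(n,im,d,reg=(0.3,0.85,-0.45,0.5)):
    c=cams.get_calibration(n); I=im.astype(int)
    inr=lambda p: reg[0]<p[0]<reg[1] and reg[2]<p[1]<reg[3]
    g=(I[...,1]>I[...,0]*1.35)&(I[...,1]>I[...,2]*1.1)&(I[...,1]>30)
    for b in blobs(cv2.morphologyEx(g.astype(np.uint8),cv2.MORPH_CLOSE,np.ones((5,5))),300):
        P=onplane(c,contour(b),.003)
        if inr(P.mean(0)):
            r=rect(P); print(n,'mat',r,'px',uvof(b).mean(0).round())
            x0,y0=uvof(b).min(0).astype(int); x1,y1=uvof(b).max(0).astype(int)
            w=b&(I.min(2)>70); u=uvof(w); 
            if len(u)>10:
                L=onplane(c,u,.003); print('    line',len(u),rect(L))
    k=I.max(2)<52
    for b in blobs(k,60):
        u=uvof(b); P=onplane(c,u,.024)
        if inr(P.mean(0)) and len(u)<1500:
            b=cv2.morphologyEx(b.astype(np.uint8),cv2.MORPH_CLOSE,np.ones((5,5)))>0; u=uvof(b); P=onplane(c,u,.024)
            z=height(c,u,d[b]); t=(z>.018)&(z<.032)
            if t.sum()<30: continue
            print(n,'blk',len(u),'top',t.sum(),'z',np.percentile(z,[5,50,95]).round(4),'cen',(P[t].mean(0)*1000).round(1),'rect',rect(P[t]),'all',rect(P),'px',u.mean(0).round())
def grab(tag,show=None):
    for n in ["top","side"]:
        im,d=cams.grab_frame(n); np.savez(f"pics/{n}{tag}.npz",im=im,d=d); yield n,im,d
E
python3 - <<'E'
from h import *
for n in ["top","side"]:
    f=np.load(f"pics/{n}0.npz"); measure(n,f['im'],f['d'])
f=np.load("pics/top0.npz")['im']
a=cv2.resize(f[120:225,120:395,::-1],None,fx=2.9,fy=2.9,interpolation=cv2.INTER_CUBIC)
cv2.imwrite("pics/crop0.png",cv2.convertScaleAbs(a,alpha=1.8))
E
```

```text
top mat (array([634.1,   3.8]), 97.8, 97.6, 85.9) px [260. 128.]
    line 123 (array([634. ,   3.3]), 62.9, 59.0, 1.4)
top mat (array([616.4, 170.2]), 98.3, 97.8, 7.8) px [201. 133.]
    line 119 (array([616.6, 171. ]), 62.1, 42.1, 8.7)
top mat (array([ 459.6, -175.3]), 97.7, 96.9, -82.9) px [323. 192.]
    line 133 (array([ 460. , -175.3]), 90.3, 41.5, 6.7)
top mat (array([437.8, 155.5]), 97.4, 96.3, -76.1) px [204. 197.]
    line 196 (array([438.9, 156.6]), 87.6, 87.5, -76.0)
top blk 171 top 140 z [0.0052 0.0225 0.0261] cen [582.8 321.7] rect (array([582.9, 321.5]), 45.7, 25.0, 29.6) all (array([581.5, 319.3]), 50.2, 27.5, 29.6) px [146. 143.]
top blk 283 top 256 z [0.0007 0.0234 0.0265] cen [473.   -7.9] rect (array([473.6,  -7.7]), 73.5, 25.8, 29.9) all (array([472. ,  -8.4]), 76.9, 27.4, 29.6) px [263. 185.]
top blk 444 top 395 z [0.0068 0.0229 0.026 ] cen [ 427.5 -296.2] rect (array([ 434.2, -286.4]), 73.5, 70.5, -79.6) all (array([ 433.7, -285.1]), 76.4, 70.8, -79.3) px [368. 204.]
top blk 252 top 208 z [0.0018 0.0227 0.0265] cen [411.1 330.1] rect (array([410.5, 330.8]), 45.2
[... 564 characters left out ...]
blk 208 top 150 z [0.0072 0.021  0.025 ] cen [ 425.4 -286.8] rect (array([ 424.1, -287. ]), 84.3, 56.1, -35.1) all (array([ 433.7, -273.4]), 76.8, 70.3, -86.1) px [277. 144.]
side blk 212 top 154 z [0.0081 0.0213 0.0251] cen [473.5   0.6] rect (array([4.732e+02, 3.000e-01]), 75.4, 25.0, 31.3) all (array([471.5,   3.7]), 75.9, 32.5, 31.0) px [258. 211.]
side blk 139 top 108 z [0.0086 0.0214 0.0243] cen [579.3 329.9] rect (array([581.6, 328.1]), 43.6, 24.5, 29.1) all (array([580.2, 329.4]), 44.8, 28.1, 29.9) px [205. 314.]
side blk 298 top 264 z [0.0135 0.0219 0.0253] cen [411.  335.8] rect (array([410. , 336.5]), 45.6, 43.9, -86.2) all (array([409.9, 337.8]), 48.1, 44.1, -86.2) px [273. 321.]
```

View pics/crop0.png

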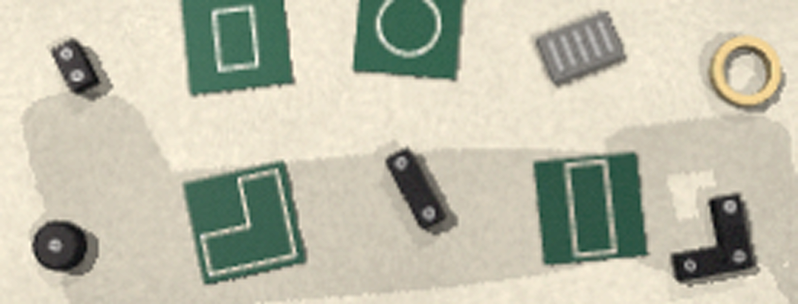

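The crop confirms the choices. The L bracket's vertex is at lower right, with arms going up (+x) and left (+y). The long bar is at (415,190), the short bar at (77,68) and the foot at (60,247), all with screws up. The outlines on the green mats match. Measured sizes also fit: bars 74/46 x 25 mm, mats 98 mm, tops at 22–26 mm.

I'll start with the corner, gripping its x arm at about (448.5, -306.7) with the jaw at -79.6°.

Emit:
step_arm([
  {"gripper":85,"x":0.46,"y":0.85,"z":-0.3,"rx":0,"ry":0,"rz":-0.016},
  {"gripper":85,"x":0.46,"y":0.85,"z":-0.3,"rx":0,"ry":0,"rz":-0.016},
  {"gripper":85,"x":0.46,"y":0.85,"z":-0.3,"rx":0,"ry":0,"rz":-0.016},
  {"gripper":85,"x":0.46,"y":0.85,"z":-0.3,"rx":0,"ry":0,"rz":-0.016},
  {"gripper":85,"x":0.46,"y":0.85,"z":-0.3,"rx":0,"ry":0,"rz":-0.016},
], grip_force=40)

```text
t: 0.72
eef_pos: [0.4203, -0.3563, 0.1404]
ee_rot: [-3.129, -0.278, 0.0]
contact_force: [0.4, 0.6, 0.1]
grip_width: 0.0853
```

Emit:
step_arm([
  {"gripper":85,"x":0.47,"y":0.826,"z":0,"rx":0,"ry":0,"rz":0},
  {"gripper":85,"x":0,"y":0,"z":-0.8,"rx":0,"ry":0,"rz":0},
  {"gripper":85,"x":0,"y":0,"z":-0.4,"rx":0,"ry":0,"rz":0},
  {"gripper":85,"x":0,"y":0,"z":0,"rx":0,"ry":0,"rz":0},
])

```text
t: 1.23
eef_pos: [0.4465, -0.3068, 0.0666]
ee_rot: [-3.124, -0.282, 0.006]
contact_force: [0.2, -0.5, -0.6]
grip_width: 0.0848
```

Run:
```python
from h import *
s=telemetry.get_state(); print(s['eef_pos'],s['ee_rot'],s['contact_force'])
ims=[]
for n,im,d in grab("1"):
    c=cams.get_calibration(n); u=project(c,[s['eef_pos']])[0].astype(int); print(n,u)
    ims.append(cv2.resize(cv2.convertScaleAbs(im[max(0,u[1]-50):u[1]+50,u[0]-65:u[0]+65,::-1],alpha=1.7),(520,400),interpolation=cv2.INTER_CUBIC)[:, :400])
cv2.imwrite("pics/crop1.png",np.hstack(ims))
```

```text
[ 0.44654075 -0.30683613  0.06661256] [-3.1240786  -0.28182492  0.00625013] [ 0.19887099 -0.506736   -0.56701645]
top [376 196]
side [272 129]
```

View pics/crop1.png

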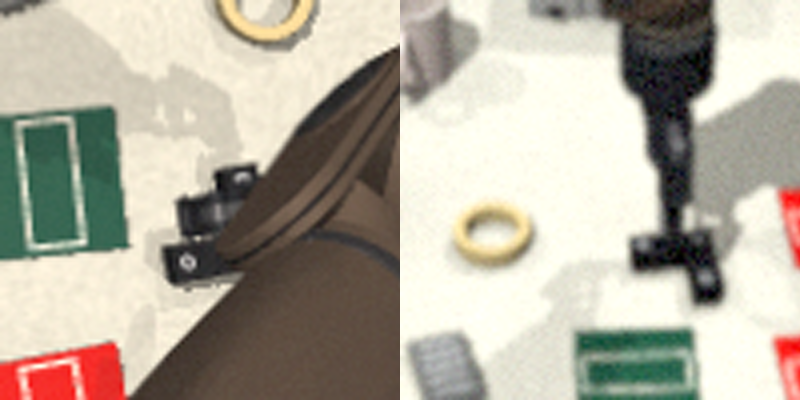

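The gripper straddles the x arm. In the top view one finger is at (205,215), clear of both arms. I'll descend, staying a little above the bench because the fingers swing forward as they close.

Emit:
step_arm([
  {"gripper":85,"x":0.03,"y":0,"z":-0.5,"rx":0,"ry":0,"rz":0},
  {"gripper":85,"x":0,"y":0,"z":-0.5,"rx":0,"ry":0,"rz":0},
  {"gripper":60,"x":0,"y":0,"z":0,"rx":0,"ry":0,"rz":0},
])

```text
t: 1.7
eef_pos: [0.4491, -0.3084, 0.0087]
ee_rot: [-3.127, -0.28, 0.003]
contact_force: [-0.6, -0.2, 0.2]
grip_width: 0.0697
```

Emit:
step_arm([
  {"gripper":35,"x":0,"y":0.02,"z":-0.06,"rx":0,"ry":0,"rz":0},
  {"gripper":15,"x":0,"y":0,"z":0,"rx":0,"ry":0,"rz":0},
  {"gripper":15,"x":0,"y":0,"z":0,"rx":0,"ry":0,"rz":0},
  {"gripper":15,"x":0,"y":0,"z":0,"rx":0,"ry":0,"rz":0},
])

```text
t: 2.2
eef_pos: [0.4509, -0.3086, 0.0074]
ee_rot: [3.127, 0.281, 0.003]
contact_force: [-0.8, -0.5, 6.8]
grip_width: 0.0249
```

Emit:
step_arm([
  {"gripper":10,"x":0,"y":0,"z":0,"rx":0,"ry":0,"rz":0},
  {"gripper":10,"x":0,"y":0,"z":0.3,"rx":0,"ry":0,"rz":0},
  {"gripper":10,"x":0,"y":0,"z":0.7,"rx":0,"ry":0,"rz":0},
  {"gripper":10,"x":0,"y":0,"z":0.3,"rx":0,"ry":0,"rz":0},
  {"gripper":10,"x":0,"y":0,"z":0,"rx":0,"ry":0,"rz":0},
])

```text
t: 2.82
eef_pos: [0.4507, -0.3083, 0.0855]
ee_rot: [3.126, 0.281, 0.004]
contact_force: [0.1, -0.5, -0.6]
grip_width: 0.0251
```

Emit:
step_arm([
  {"gripper":10,"x":0,"y":0.8,"z":0,"rx":0,"ry":0,"rz":0.01},
  {"gripper":10,"x":0,"y":0.8,"z":0,"rx":0,"ry":0,"rz":0.009},
  {"gripper":10,"x":0,"y":0.8,"z":0,"rx":0,"ry":0,"rz":0},
  {"gripper":10,"x":0,"y":0.8,"z":0,"rx":0,"ry":0,"rz":0},
  {"gripper":10,"x":0,"y":0.8,"z":0,"rx":0,"ry":0,"rz":0},
])

```text
t: 3.45
eef_pos: [0.4484, -0.0656, 0.082]
ee_rot: [-3.118, -0.374, 0.004]
contact_force: [0.5, 0.5, -0.1]
grip_width: 0.0252
```

Emit:
step_arm([
  {"gripper":10,"x":0.03,"y":0.8,"z":0,"rx":0,"ry":0,"rz":0.001},
  {"gripper":10,"x":0.03,"y":0.8,"z":0,"rx":0,"ry":0,"rz":0},
  {"gripper":10,"x":0.03,"y":0.8,"z":0,"rx":0,"ry":0,"rz":0},
  {"gripper":10,"x":0.02,"y":0.8,"z":0,"rx":0,"ry":0,"rz":0},
  {"gripper":10,"x":0,"y":0.1,"z":-0.4,"rx":0,"ry":0,"rz":0},
])

```text
t: 4.08
eef_pos: [0.4568, 0.1331, 0.0596]
ee_rot: [-3.118, -0.386, -0.003]
contact_force: [-0.3, -0.5, -0.4]
grip_width: 0.0249
```

Emit:
step_arm([
  {"gripper":10,"x":0,"y":0,"z":0,"rx":0,"ry":0,"rz":0},
  {"gripper":10,"x":0,"y":0,"z":0,"rx":0,"ry":0,"rz":0},
  {"gripper":10,"x":0,"y":0,"z":0,"rx":0,"ry":0,"rz":0},
])

```text
t: 4.45
eef_pos: [0.457, 0.1298, 0.0602]
ee_rot: [3.119, 0.378, 0.001]
contact_force: [0.4, -0.4, -0.4]
grip_width: 0.0252
```

Run:
```python
from h import *
s=telemetry.get_state(); print(s['eef_pos'],s['ee_rot'],s['contact_force'])
for n,im,d in grab("2"):
    c=cams.get_calibration(n); u=project(c,[s['eef_pos']])[0].astype(int); print(n,u)
    cr=cv2.resize(cv2.convertScaleAbs(im[u[1]-50:u[1]+50,u[0]-50:u[0]+50,::-1],alpha=1.7),(400,400),interpolation=cv2.INTER_CUBIC)
    ims=cr if n=="top" else np.hstack([ims,cr])
cv2.imwrite("pics/crop2.png",ims)
```

```text
[0.45702711 0.12979242 0.06024993] [3.11869347e+00 3.77655995e-01 1.46393195e-03] [ 0.40253553 -0.39633807 -0.35549536]
top [210 188]
side [259 240]
```

View pics/crop2.png

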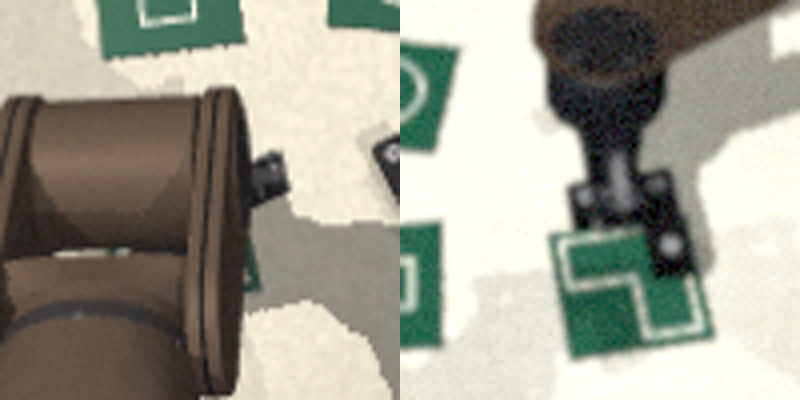

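The side crop shows the corner held upright above its mat, in the right orientation. Next I'll correct the position and lower it.

Emit:
step_arm([
  {"gripper":10,"x":-0.03,"y":0.147,"z":-0.3,"rx":0,"ry":0,"rz":0},
  {"gripper":10,"x":0,"y":0,"z":-0.3,"rx":0,"ry":0,"rz":0},
  {"gripper":10,"x":0,"y":0,"z":-0.15,"rx":0,"ry":0,"rz":0},
  {"gripper":10,"x":0,"y":0,"z":0,"rx":0,"ry":0,"rz":0},
  {"gripper":10,"x":0,"y":0,"z":0,"rx":0,"ry":0,"rz":0},
])

```text
t: 5.18
eef_pos: [0.4554, 0.1392, 0.0154]
ee_rot: [3.119, 0.379, 0.002]
contact_force: [-0.2, -0.7, -0.0]
grip_width: 0.0255
```

Emit:
step_arm([
  {"gripper":10,"x":0,"y":-0.01,"z":-0.05,"rx":0,"ry":0,"rz":0},
  {"gripper":10,"x":0,"y":0,"z":-0.03,"rx":0,"ry":0,"rz":0},
  {"gripper":10,"x":0,"y":0,"z":0,"rx":0,"ry":0,"rz":0},
])

```text
t: 5.55
eef_pos: [0.4551, 0.1387, 0.0104]
ee_rot: [3.118, 0.38, 0.001]
contact_force: [-0.2, -0.3, 2.8]
grip_width: 0.0251
```

Contact is at 2.8 N, so it's seated. Now I'll release gently and rise.

Emit:
step_arm([
  {"gripper":34,"x":0,"y":0,"z":0,"rx":0,"ry":0,"rz":0},
  {"gripper":50,"x":0,"y":0,"z":0,"rx":0,"ry":0,"rz":0},
  {"gripper":50,"x":0,"y":0,"z":0.1,"rx":0,"ry":0,"rz":0},
  {"gripper":50,"x":0,"y":0,"z":0.5,"rx":0,"ry":0,"rz":0},
  {"gripper":70,"x":0,"y":0,"z":0.8,"rx":0,"ry":0,"rz":0},
])

```text
t: 6.18
eef_pos: [0.4531, 0.1385, 0.0935]
ee_rot: [-3.118, -0.379, 0.007]
contact_force: [1.4, 0.0, -0.4]
grip_width: 0.0665
```

Emit:
step_arm([
  {"gripper":85,"x":0,"y":-0.9,"z":0,"rx":0,"ry":0,"rz":0.055},
  {"gripper":85,"x":0,"y":-0.9,"z":0,"rx":0,"ry":0,"rz":0.05},
  {"gripper":85,"x":0,"y":-0.9,"z":0,"rx":0,"ry":0,"rz":0},
  {"gripper":85,"x":0,"y":-0.9,"z":0,"rx":0,"ry":0,"rz":0},
  {"gripper":85,"x":0,"y":-0.9,"z":0,"rx":0,"ry":0,"rz":0},
])

```text
t: 6.8
eef_pos: [0.4548, -0.1298, 0.0946]
ee_rot: [3.018, 0.87, 0.002]
contact_force: [0.6, -0.1, 0.3]
grip_width: 0.0849
```

```bash
cat >> h.py <<'E'
def crop(ims,P,name,r=42,s=400):
    out=[]
    for n,im in ims.items():
        u=project(cams.get_calibration(n),[P])[0].round().astype(int)
        out.append(cv2.resize(cv2.convertScaleAbs(im[u[1]-r:u[1]+r,u[0]-r:u[0]+r,::-1],alpha=2.2,beta=15),(s,s),interpolation=cv2.INTER_CUBIC))
    cv2.imwrite(name,np.hstack(out))
E
python3 - <<'E'
from h import *
s=telemetry.get_state(); print(s['eef_pos'],s['ee_rot'])
ims={}
for n,im,d in grab("3"):
    ims[n]=im; measure(n,im,d,(.35,.55,.05,.25))
crop(ims,[.438,.157,.01],"pics/crop3.png")
E
```

```text
[ 0.4548312  -0.12979146  0.09455209] [3.01792312e+00 8.70099899e-01 1.57673496e-03]
top mat (array([437.8, 155.7]), 97.5, 96.3, -76.0) px [203. 195.]
    line 56 (array([438.5, 156.6]), 89.0, 86.1, 13.1)
top blk 516 top 411 z [0.0018 0.0257 0.0292] cen [432.  147.1] rect (array([437.7, 158.3]), 73.3, 70.0, -75.2) all (array([436.6, 154.8]), 80.2, 74.7, -76.0) px [207. 199.]
side mat (array([453. , 173.1]), 71.4, 58.3, -75.9) px [261. 269.]
    line 44 (array([449.1, 165.8]), 83.6, 29.7, -31.3)
side blk 449 top 374 z [0.0086 0.0246 0.0283] cen [431.5 152. ] rect (array([437.5, 162.4]), 74.5, 71.7, -74.5) all (array([437. , 165.3]), 80.2, 73.7, -74.8) px [268. 256.]
```

View pics/crop3.png

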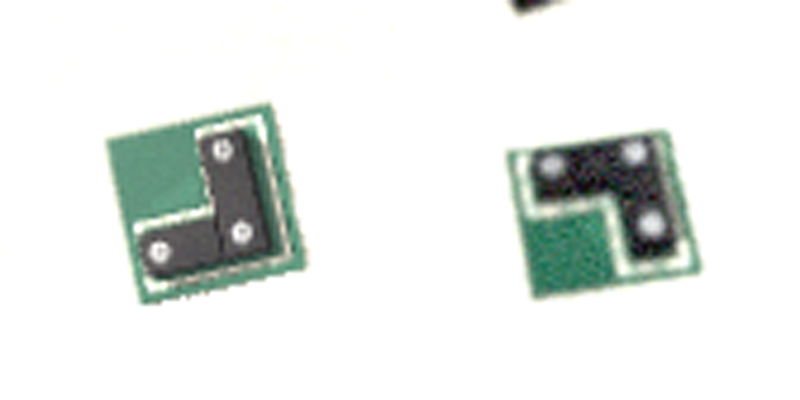

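Both views show the bracket lying inside the L, screws up, in the right orientation. The top view gap looks larger on the right (-y), so I'll measure it precisely from the screws in both views.

```bash
cat >> h.py <<'E'
def screws(n,im,P,r=22,z=.0275,rad=.065):
    """bright spots inside black blobs near P -> world xy (mm)"""
    c=cams.get_calibration(n); g=im.max(2).astype(np.float32)
    k=cv2.morphologyEx((g<62).astype(np.uint8),cv2.MORPH_CLOSE,np.ones((5,5)))
    k=cv2.erode(k,np.ones((3,3)))>0
    base=cv2.medianBlur(im.max(2),9).astype(np.float32); e=np.clip(g-base-12,0,None)*k
    res=[]
    for b in blobs(e>0,2):
        u=uvof(b); w=e[b]; p=(u*w[:,None]).sum(0)/w.sum(); X=onplane(c,[p],z)[0]
        if np.hypot(*(X-P[:2]))<rad and w.sum()>60: res.append((X*1000).round(1).tolist()+[int(w.sum())])
    return res
E
python3 - <<'E'
from h import *
for n in ("top","side"):
    f=np.load(f"pics/{n}3.npz")['im']; print(n,'corner',screws(n,f,[.432,.148],z=.029))
    print(n,'long',screws(n,f,[.473,-.006],z=.026)); print(n,'short',screws(n,f,[.582,.325],z=.026)); print(n,'foot',screws(n,f,[.411,.333],z=.026))
    print(n,'corner0',screws(n,np.load(f"pics/{n}0.npz")['im'],[.427,-.295],z=.026))
    measure(n,f,np.load(f"pics/{n}3.npz")['d'],(.5,.8,-.2,.25))
E
```

```text
top corner [[480.5, 146.8, 366], [467.1, 142.7, 432], [453.7, 114.3, 65], [429.6, 166.2, 1071], [421.6, 130.7, 713], [409.4, 176.4, 534], [390.4, 175.6, 219]]
top long [[495.6, 6.6, 388], [451.0, -20.3, 634]]
top short [[593.8, 328.5, 439], [573.2, 317.4, 683]]
top foot [[411.5, 331.1, 568]]
top corner0 [[462.6, -303.7, 514], [417.2, -313.0, 478], [407.3, -266.4, 461]]
top mat (array([633.9,   3.8]), 98.1, 97.8, -3.9) px [260. 128.]
    line 134 (array([634. ,   3.3]), 62.3, 62.1, 46.0)
top mat (array([616.4, 170.1]), 98.3, 97.5, 7.8) px [201. 133.]
    line 126 (array([616.6, 171.1]), 62.6, 42.2, 7.5)
side corner [[421.5, 135.6, 367], [466.6, 146.6, 296], [442.4, 177.8, 1271], [410.0, 180.0, 661]]
side long [[494.6, 11.2, 137]]
side short [[573.7, 322.1, 465], [592.2, 332.7, 408]]
side foot [[411.4, 333.7, 836]]
side corner0 [[408.7, -262.7, 117]]
side mat (array([633.7,   5.9]), 94.4, 92.6, -3.9) px [204. 213.]
    line 126 (array([633.5,   5.2]), 64.0, 63.9, 4.1)
side mat (array([616.6, 172.5]), 94.3, 93.7, -82.4) px [201. 262.]
    line 149 (array([617.1, 172.2]), 61.1, 44.5, 8.3)
```

The top camera matches the robot frame: the vertex is at (421.6,130.7), against (421.1,130.4) from the TCP. So my +2 mm y correction was wrong. The bracket sits about 2.5 mm too far in +y and about 0.8° off. I'll nudge it by closing the jaws at the corrected pose.

Emit:
step_arm([
  {"gripper":85,"x":0,"y":0.88,"z":0,"rx":0,"ry":0,"rz":-0.053},
  {"gripper":85,"x":0,"y":0.88,"z":0,"rx":0,"ry":0,"rz":-0.053},
  {"gripper":85,"x":0,"y":0.88,"z":0,"rx":0,"ry":0,"rz":0},
  {"gripper":85,"x":0,"y":0.88,"z":0,"rx":0,"ry":0,"rz":0},
  {"gripper":75,"x":0,"y":0.88,"z":0,"rx":0,"ry":0,"rz":0},
])

```text
t: 7.52
eef_pos: [0.4543, 0.1378, 0.0943]
ee_rot: [-3.12, -0.362, -0.001]
contact_force: [1.9, 0.2, -0.3]
grip_width: 0.075
```

Emit:
step_arm([
  {"gripper":70,"x":0,"y":0,"z":-0.4,"rx":0,"ry":0,"rz":0},
  {"gripper":70,"x":0,"y":0,"z":-0.4,"rx":0,"ry":0,"rz":0},
  {"gripper":60,"x":0,"y":0,"z":0,"rx":0,"ry":0,"rz":0},
  {"gripper":60,"x":0,"y":0,"z":0,"rx":0,"ry":0,"rz":0},
])

```text
t: 8.02
eef_pos: [0.4553, 0.1357, 0.0467]
ee_rot: [-3.121, -0.362, -0.002]
contact_force: [0.1, -1.0, 0.0]
grip_width: 0.0599
```

Emit:
step_arm([
  {"gripper":60,"x":0,"y":0.012,"z":-0.3,"rx":0,"ry":0,"rz":0},
  {"gripper":60,"x":0,"y":0,"z":-0.28,"rx":0,"ry":0,"rz":0},
  {"gripper":40,"x":0,"y":0,"z":0,"rx":0,"ry":0,"rz":0},
  {"gripper":15,"x":0,"y":0,"z":0,"rx":0,"ry":0,"rz":0},
  {"gripper":15,"x":0,"y":0,"z":0,"rx":0,"ry":0,"rz":0},
])

```text
t: 8.65
eef_pos: [0.4557, 0.1361, 0.0119]
ee_rot: [3.121, 0.361, 0.003]
contact_force: [-0.9, -1.0, -0.4]
grip_width: 0.0252
```

Emit:
step_arm([
  {"gripper":15,"x":0,"y":0,"z":0,"rx":0,"ry":0,"rz":0},
  {"gripper":36,"x":0,"y":0,"z":0,"rx":0,"ry":0,"rz":0},
  {"gripper":50,"x":0,"y":0,"z":0,"rx":0,"ry":0,"rz":0},
  {"gripper":50,"x":0,"y":0,"z":0.4,"rx":0,"ry":0,"rz":0},
  {"gripper":70,"x":0,"y":0,"z":0.8,"rx":0,"ry":0,"rz":0},
])

```text
t: 9.28
eef_pos: [0.4527, 0.1358, 0.0817]
ee_rot: [-3.121, -0.361, 0.01]
contact_force: [1.5, 1.1, 0.4]
grip_width: 0.0669
```

Emit:
step_arm([
  {"gripper":85,"x":0.1,"y":-0.8,"z":0,"rx":0,"ry":0,"rz":0.05},
  {"gripper":85,"x":0.1,"y":-0.8,"z":0,"rx":0,"ry":0,"rz":0.045},
  {"gripper":85,"x":0.1,"y":-0.79,"z":0,"rx":0,"ry":0,"rz":0},
  {"gripper":75,"x":0,"y":0,"z":-0.3,"rx":0,"ry":0,"rz":0},
  {"gripper":70,"x":0,"y":0,"z":0,"rx":0,"ry":0,"rz":0},
])

```text
t: 9.9
eef_pos: [0.4715, -0.0075, 0.0638]
ee_rot: [-3.031, -0.819, 0.005]
contact_force: [0.5, 0.6, -0.3]
grip_width: 0.0703
```

Run:
```python
from h import *
s=telemetry.get_state(); print(s['eef_pos'],s['ee_rot'],s['contact_force'])
f=[(n,im,d) for n,im,d in grab("4")]
for n,im,d in f:
    measure(n,im,d,(.35,.55,.05,.25)); print(n,screws(n,im,[.432,.148],z=.029))
crop({n:im for n,im,d in f},[.438,.157,.01],"pics/crop4.png",r=25)
```

```text
[ 0.47154984 -0.00754955  0.06382944] [-3.03111799 -0.81895278  0.00498728] [ 0.52972354  0.60918488 -0.30086615]
top mat (array([437.8, 155.6]), 97.5, 96.3, -76.1) px [200. 195.]
    line 57 (array([432.9, 145.3]), 120.0, 52.4, -23.9)
top blk 494 top 403 z [0.0017 0.0258 0.0292] cen [432.9 145. ] rect (array([439.4, 156. ]), 71.4, 70.6, -77.9) all (array([436.9, 153.1]), 77.4, 74.7, -75.6) px [207. 199.]
top [[462.0, 116.7, 663], [468.0, 139.5, 707], [433.0, 158.6, 1060], [425.4, 87.7, 172], [422.0, 129.4, 735], [411.4, 175.7, 496], [390.5, 174.9, 110]]
side mat (array([451.1, 178.6]), 60.8, 60.5, 14.8) px [260. 268.]
    line 32 (array([449.1, 157. ]), 33.0, 18.0, -7.5)
side blk 421 top 341 z [0.007  0.0246 0.0281] cen [429.3 152.4] rect (array([438.5, 161.7]), 72.5, 71.3, -76.6) all (array([437.6, 165.4]), 80.0, 72.7, -75.2) px [269. 256.]
side [[421.6, 133.8, 332], [466.8, 144.5, 265], [440.4, 178.0, 1239], [412.1, 178.8, 742]]
```

View pics/crop4.png

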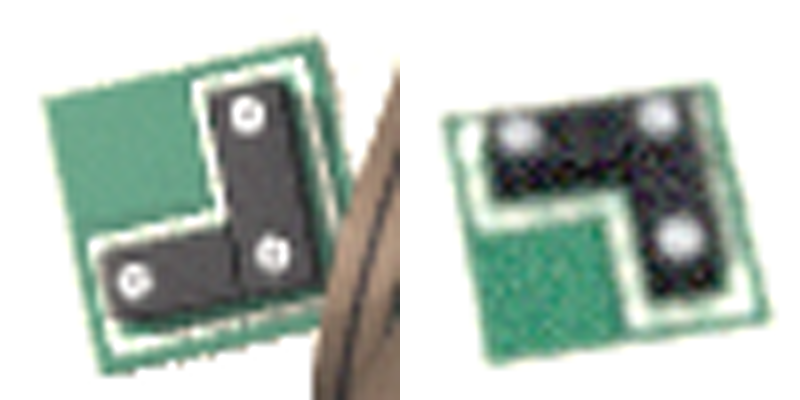

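The bracket is now centred to about 1 mm and 1°, with a white gap visible all round in both views. Next, the long bar.

Emit:
step_arm([
  {"gripper":70,"x":0.02,"y":0,"z":-0.46,"rx":0,"ry":0,"rz":0},
  {"gripper":70,"x":0,"y":0,"z":-0.45,"rx":0,"ry":0,"rz":0},
  {"gripper":50,"x":0,"y":0,"z":0,"rx":0,"ry":0,"rz":0},
  {"gripper":15,"x":0,"y":0,"z":0,"rx":0,"ry":0,"rz":0},
  {"gripper":15,"x":0,"y":0,"z":0,"rx":0,"ry":0,"rz":0},
])

```text
t: 10.62
eef_pos: [0.4757, -0.0075, 0.0123]
ee_rot: [3.031, 0.822, 0.005]
contact_force: [-0.4, -0.1, -0.2]
grip_width: 0.025
```

Emit:
step_arm([
  {"gripper":10,"x":0,"y":0,"z":0,"rx":0,"ry":0,"rz":0},
  {"gripper":10,"x":0,"y":0,"z":0,"rx":0,"ry":0,"rz":0},
])

```text
t: 10.88
eef_pos: [0.4756, -0.0075, 0.0122]
ee_rot: [3.031, 0.821, 0.004]
contact_force: [-0.8, 1.1, 6.2]
grip_width: 0.0248
```

Emit:
step_arm([
  {"gripper":10,"x":0,"y":0,"z":0.4,"rx":0,"ry":0,"rz":0},
  {"gripper":10,"x":0,"y":0,"z":0.5,"rx":0,"ry":0,"rz":0},
  {"gripper":10,"x":-0.08,"y":-0.93,"z":0,"rx":0,"ry":0,"rz":-0.044},
  {"gripper":10,"x":-0.08,"y":-0.93,"z":0,"rx":0,"ry":0,"rz":-0.043},
  {"gripper":10,"x":-0.08,"y":-0.93,"z":0,"rx":0,"ry":0,"rz":-0.043},
])

```text
t: 11.5
eef_pos: [0.4593, -0.1762, 0.0648]
ee_rot: [3.136, 0.183, 0.001]
contact_force: [1.4, -0.1, -0.1]
grip_width: 0.0246
```

Emit:
step_arm([
  {"gripper":10,"x":0,"y":0,"z":0,"rx":0,"ry":0,"rz":0},
  {"gripper":10,"x":0,"y":0,"z":0,"rx":0,"ry":0,"rz":0},
  {"gripper":10,"x":0,"y":0,"z":0,"rx":0,"ry":0,"rz":0},
])

```text
t: 11.88
eef_pos: [0.4594, -0.1734, 0.0641]
ee_rot: [-3.135, -0.192, 0.001]
contact_force: [1.0, 0.2, -0.5]
grip_width: 0.0249
```

Emit:
step_arm([
  {"gripper":10,"x":0.035,"y":-0.028,"z":-0.4,"rx":0,"ry":0,"rz":0},
  {"gripper":10,"x":0,"y":0,"z":-0.3,"rx":0,"ry":0,"rz":0},
  {"gripper":10,"x":0,"y":0,"z":-0.05,"rx":0,"ry":0,"rz":0},
  {"gripper":10,"x":0,"y":0,"z":0,"rx":0,"ry":0,"rz":0},
  {"gripper":10,"x":0,"y":0,"z":0,"rx":0,"ry":0,"rz":0},
])

```text
t: 12.5
eef_pos: [0.4625, -0.1765, 0.0204]
ee_rot: [3.135, 0.19, 0.002]
contact_force: [-0.5, 0.1, -1.4]
grip_width: 0.0249
```

Emit:
step_arm([
  {"gripper":10,"x":-0.015,"y":0.02,"z":-0.05,"rx":0,"ry":0,"rz":0},
  {"gripper":10,"x":0,"y":0,"z":-0.035,"rx":0,"ry":0,"rz":0},
  {"gripper":10,"x":0,"y":0,"z":0,"rx":0,"ry":0,"rz":0},
])

```text
t: 12.88
eef_pos: [0.461, -0.1752, 0.0152]
ee_rot: [-3.135, -0.189, 0.001]
contact_force: [-2.3, 1.7, 5.5]
grip_width: 0.0252
```

Emit:
step_arm([
  {"gripper":34,"x":0,"y":0,"z":0,"rx":0,"ry":0,"rz":0},
  {"gripper":50,"x":0,"y":0,"z":0,"rx":0,"ry":0,"rz":0},
  {"gripper":50,"x":0,"y":0,"z":0.1,"rx":0,"ry":0,"rz":0},
  {"gripper":50,"x":0,"y":0,"z":0.5,"rx":0,"ry":0,"rz":0},
  {"gripper":70,"x":0,"y":0,"z":0.8,"rx":0,"ry":0,"rz":0},
])

```text
t: 13.5
eef_pos: [0.4596, -0.1744, 0.0979]
ee_rot: [-3.133, -0.189, 0.006]
contact_force: [1.2, -0.2, 0.3]
grip_width: 0.0666
```

Emit:
step_arm([
  {"gripper":75,"x":0.2,"y":0.92,"z":0,"rx":0,"ry":0,"rz":0.042},
  {"gripper":75,"x":0.22,"y":0.92,"z":0,"rx":0,"ry":0,"rz":0.042},
  {"gripper":75,"x":0.22,"y":0.92,"z":0,"rx":0,"ry":0,"rz":0.041},
  {"gripper":75,"x":0.22,"y":0.92,"z":0,"rx":0,"ry":0,"rz":0},
  {"gripper":75,"x":0.22,"y":0.92,"z":0,"rx":0,"ry":0,"rz":0},
])

```text
t: 14.12
eef_pos: [0.5261, 0.1026, 0.099]
ee_rot: [3.038, 0.797, 0.002]
contact_force: [1.0, -0.4, -0.7]
grip_width: 0.0747
```

Emit:
step_arm([
  {"gripper":75,"x":0.24,"y":0.92,"z":0,"rx":0,"ry":0,"rz":0},
  {"gripper":75,"x":0.24,"y":0.92,"z":0,"rx":0,"ry":0,"rz":0},
  {"gripper":75,"x":0.24,"y":0.92,"z":0,"rx":0,"ry":0,"rz":0},
  {"gripper":75,"x":0.24,"y":0.92,"z":-0.2,"rx":0,"ry":0,"rz":0},
  {"gripper":70,"x":0,"y":0,"z":-0.2,"rx":0,"ry":0,"rz":0},
])

```text
t: 14.75
eef_pos: [0.5838, 0.3253, 0.0746]
ee_rot: [-3.036, -0.804, -0.003]
contact_force: [-0.1, -0.6, -0.3]
grip_width: 0.0702
```

Run:
```python
from h import *
s=telemetry.get_state(); print(s['eef_pos'],s['ee_rot'],s['contact_force'])
f=[(n,im,d) for n,im,d in grab("5")]
for n,im,d in f:
    measure(n,im,d,(.35,.55,-.25,-.1)); print(n,screws(n,im,[.46,-.175],z=.029))
crop({n:im for n,im,d in f},[.46,-.175,.01],"pics/crop5.png",r=25)
```

```text
[0.58380824 0.32531194 0.07457693] [-3.03630282 -0.80380944 -0.00324839] [-0.14703504 -0.56166776 -0.34189478]
top mat (array([ 459.8, -175.1]), 97.9, 96.5, -83.1) px [322. 192.]
    line 87 (array([ 459.8, -174.9]), 91.1, 41.7, 6.6)
top blk 312 top 256 z [0.0021 0.0258 0.0292] cen [ 459.6 -174.1] rect (array([ 459.9, -174.2]), 75.4, 25.4, 6.6) all (array([ 458.1, -172.2]), 78.3, 29.7, 6.6) px [323. 192.]
top [[466.4, -152.1, 1095], [493.5, -185.3, 139], [485.1, -170.7, 612], [456.1, -189.2, 237], [433.0, -176.7, 750], [418.6, -190.7, 61]]
side []
```

View pics/crop5.png

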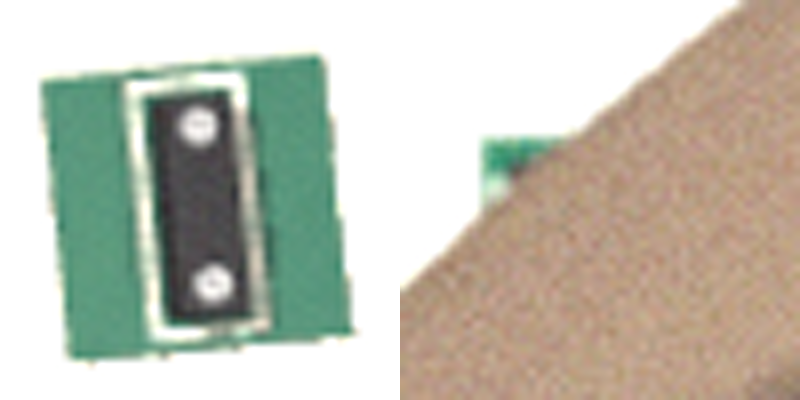

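The long bar is centred within about 1.2 mm and 0.3°. Now the short bar.

Emit:
step_arm([
  {"gripper":70,"x":0,"y":0,"z":-0.3,"rx":0,"ry":0,"rz":0},
  {"gripper":70,"x":0,"y":0,"z":0,"rx":0,"ry":0,"rz":0},
  {"gripper":70,"x":0,"y":0,"z":0,"rx":0,"ry":0,"rz":0},
])

```text
t: 15.22
eef_pos: [0.5834, 0.3207, 0.0565]
ee_rot: [3.039, 0.796, -0.0]
contact_force: [1.1, 1.6, -0.5]
grip_width: 0.0699
```

Emit:
step_arm([
  {"gripper":70,"x":0,"y":0.025,"z":-0.4,"rx":0,"ry":0,"rz":0},
  {"gripper":60,"x":0,"y":0,"z":-0.36,"rx":0,"ry":0,"rz":0},
  {"gripper":45,"x":0,"y":0,"z":0,"rx":0,"ry":0,"rz":0},
  {"gripper":15,"x":0,"y":0,"z":0,"rx":0,"ry":0,"rz":0},
  {"gripper":15,"x":0,"y":0,"z":0,"rx":0,"ry":0,"rz":0},
])

```text
t: 15.85
eef_pos: [0.584, 0.3234, 0.0117]
ee_rot: [-3.038, -0.798, -0.003]
contact_force: [0.2, 0.0, -1.4]
grip_width: 0.0249
```

Emit:
step_arm([
  {"gripper":10,"x":0,"y":0,"z":0,"rx":0,"ry":0,"rz":0},
  {"gripper":10,"x":0,"y":0,"z":0,"rx":0,"ry":0,"rz":0},
])

```text
t: 16.1
eef_pos: [0.5835, 0.3232, 0.0113]
ee_rot: [-3.039, -0.798, -0.001]
contact_force: [0.6, -0.4, 1.1]
grip_width: 0.025
```

Emit:
step_arm([
  {"gripper":10,"x":0,"y":0,"z":0.4,"rx":0,"ry":0,"rz":0},
  {"gripper":10,"x":0,"y":0,"z":0.5,"rx":0,"ry":0,"rz":0},
  {"gripper":10,"x":0.187,"y":-0.848,"z":0,"rx":0,"ry":0,"rz":-0.04},
  {"gripper":10,"x":0.187,"y":-0.848,"z":0,"rx":0,"ry":0,"rz":-0.04},
  {"gripper":10,"x":0.187,"y":-0.848,"z":0,"rx":0,"ry":0,"rz":-0.039},
])

```text
t: 16.73
eef_pos: [0.6181, 0.1693, 0.0674]
ee_rot: [-3.134, -0.214, -0.005]
contact_force: [0.5, 0.0, -0.6]
grip_width: 0.025
```

Emit:
step_arm([
  {"gripper":10,"x":0,"y":0,"z":0,"rx":0,"ry":0,"rz":0},
  {"gripper":10,"x":0,"y":0,"z":0,"rx":0,"ry":0,"rz":0},
  {"gripper":10,"x":0,"y":0,"z":0,"rx":0,"ry":0,"rz":0},
])

```text
t: 17.1
eef_pos: [0.6169, 0.1717, 0.0655]
ee_rot: [-3.134, -0.222, -0.001]
contact_force: [-0.7, -0.4, 0.2]
grip_width: 0.0249
```

Emit:
step_arm([
  {"gripper":10,"x":0,"y":-0.02,"z":-0.4,"rx":0,"ry":0,"rz":0},
  {"gripper":10,"x":0,"y":0,"z":-0.3,"rx":0,"ry":0,"rz":0},
  {"gripper":10,"x":0,"y":0,"z":-0.08,"rx":0,"ry":0,"rz":0},
  {"gripper":10,"x":0,"y":0,"z":0,"rx":0,"ry":0,"rz":0},
  {"gripper":10,"x":0,"y":0,"z":0,"rx":0,"ry":0,"rz":0},
])

```text
t: 17.73
eef_pos: [0.6177, 0.1695, 0.0189]
ee_rot: [-3.134, -0.219, -0.002]
contact_force: [0.5, 0.5, -0.5]
grip_width: 0.025
```

Emit:
step_arm([
  {"gripper":10,"x":0,"y":0.015,"z":-0.05,"rx":0,"ry":0,"rz":0},
  {"gripper":10,"x":0,"y":0,"z":-0.025,"rx":0,"ry":0,"rz":0},
  {"gripper":10,"x":0,"y":0,"z":0,"rx":0,"ry":0,"rz":0},
])

```text
t: 18.1
eef_pos: [0.6172, 0.1702, 0.0137]
ee_rot: [-3.134, -0.219, -0.001]
contact_force: [-0.3, -0.6, 0.3]
grip_width: 0.0249
```

Emit:
step_arm([
  {"gripper":34,"x":0,"y":0,"z":0,"rx":0,"ry":0,"rz":0},
  {"gripper":50,"x":0,"y":0,"z":0,"rx":0,"ry":0,"rz":0},
  {"gripper":50,"x":0,"y":0,"z":0.1,"rx":0,"ry":0,"rz":0},
  {"gripper":50,"x":0,"y":0,"z":0.5,"rx":0,"ry":0,"rz":0},
  {"gripper":70,"x":0,"y":0,"z":0.8,"rx":0,"ry":0,"rz":0},
])

```text
t: 18.73
eef_pos: [0.6154, 0.1699, 0.0965]
ee_rot: [3.134, 0.219, -0.007]
contact_force: [0.3, -0.2, 0.0]
grip_width: 0.0667
```

Emit:
step_arm([
  {"gripper":85,"x":-0.687,"y":0.536,"z":0,"rx":0,"ry":0,"rz":0},
  {"gripper":85,"x":-0.687,"y":0.536,"z":0,"rx":0,"ry":0,"rz":0},
  {"gripper":85,"x":-0.687,"y":0.536,"z":0,"rx":0,"ry":0,"rz":0},
  {"gripper":85,"x":-0.687,"y":0.536,"z":0,"rx":0,"ry":0,"rz":0},
  {"gripper":85,"x":-0.687,"y":0.536,"z":0,"rx":0,"ry":0,"rz":0},
])

```text
t: 19.35
eef_pos: [0.4097, 0.3319, 0.0982]
ee_rot: [-3.133, -0.218, -0.002]
contact_force: [0.8, 0.0, -0.5]
grip_width: 0.0849
```

Emit:
step_arm([
  {"gripper":85,"x":0,"y":0,"z":-0.4,"rx":0,"ry":0,"rz":0},
  {"gripper":85,"x":0,"y":0,"z":0,"rx":0,"ry":0,"rz":0},
  {"gripper":85,"x":0,"y":0,"z":0,"rx":0,"ry":0,"rz":0},
])

```text
t: 19.73
eef_pos: [0.4117, 0.3309, 0.0744]
ee_rot: [-3.134, -0.218, -0.002]
contact_force: [0.2, 0.2, -0.1]
grip_width: 0.0849
```

Run:
```python
from h import *
s=telemetry.get_state(); print(s['eef_pos'],s['ee_rot'],s['contact_force'])
f=[(n,im,d) for n,im,d in grab("6")]
for n,im,d in f:
    measure(n,im,d,(.55,.7,.1,.25)); print(n,screws(n,im,[.6165,.17],z=.029,rad=.035))
crop({n:im for n,im,d in f},[.6165,.17,.01],"pics/crop6.png",r=25)
```

```text
[0.41166817 0.33092683 0.07435183] [-3.13364955e+00 -2.17831288e-01 -1.56861965e-03] [ 0.23029206  0.18908398 -0.07463808]
top mat (array([616.5, 170. ]), 98.5, 97.3, 8.3) px [202. 133.]
    line 51 (array([616. , 171.1]), 61.8, 39.8, 5.8)
top blk 207 top 151 z [0.0012 0.0252 0.0288] cen [616.7 170.4] rect (array([616.8, 170.1]), 48.1, 24.1, 7.1) all (array([614.9, 166.7]), 54.8, 30.5, 7.1) px [201. 132.]
top [[620.9, 186.1, 461], [629.2, 172.2, 492], [607.4, 147.8, 311], [605.6, 169.2, 598], [583.5, 164.8, 349]]
side mat (array([616.4, 172.6]), 94.1, 93.4, 8.4) px [202. 262.]
    line 48 (array([616.4, 173.7]), 60.2, 37.9, 8.3)
side blk 230 top 157 z [0.0012 0.0237 0.0278] cen [616.6 173.9] rect (array([617. , 174.2]), 43.7, 29.7, 8.6) all (array([613.9, 175.5]), 48.6, 41.8, 10.0) px [201. 258.]
side [[604.5, 195.5, 1921], [628.2, 175.6, 427], [605.7, 173.5, 519]]
```

View pics/crop6.png

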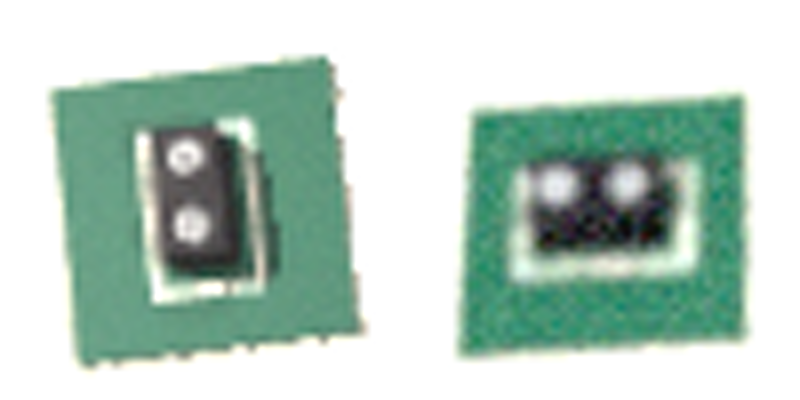

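The short bar is in its outline within about 1 mm. Now the foot.

Emit:
step_arm([
  {"gripper":85,"x":0,"y":0,"z":-0.5,"rx":0,"ry":0,"rz":0},
  {"gripper":85,"x":0,"y":0,"z":-0.5,"rx":0,"ry":0,"rz":0},
  {"gripper":75,"x":0,"y":0,"z":-0.08,"rx":0,"ry":0,"rz":0},
  {"gripper":55,"x":0,"y":0,"z":0,"rx":0,"ry":0,"rz":0},
  {"gripper":35,"x":0,"y":0,"z":0,"rx":0,"ry":0,"rz":0},
])

```text
t: 20.45
eef_pos: [0.4124, 0.3316, 0.0108]
ee_rot: [-3.133, -0.218, -0.005]
contact_force: [0.2, 1.3, 0.8]
grip_width: 0.0454
```

Emit:
step_arm([
  {"gripper":30,"x":0,"y":0,"z":0,"rx":0,"ry":0,"rz":0},
  {"gripper":30,"x":0,"y":0,"z":0,"rx":0,"ry":0,"rz":0},
  {"gripper":30,"x":0,"y":0,"z":0,"rx":0,"ry":0,"rz":0},
])

```text
t: 20.82
eef_pos: [0.4124, 0.3316, 0.0106]
ee_rot: [-3.133, -0.219, -0.005]
contact_force: [0.0, -0.9, 5.6]
grip_width: 0.0456
```

A width of 45.6 mm on a 48 mm foot suggests the pads are touching the bevel. I'll reopen and go lower.

Emit:
step_arm([
  {"gripper":56,"x":0,"y":0,"z":0,"rx":0,"ry":0,"rz":0},
  {"gripper":60,"x":0,"y":0,"z":-0.05,"rx":0,"ry":0,"rz":0},
  {"gripper":60,"x":0,"y":0,"z":-0.06,"rx":0,"ry":0,"rz":0},
  {"gripper":40,"x":0,"y":0,"z":0,"rx":0,"ry":0,"rz":0},
  {"gripper":30,"x":0,"y":0,"z":0,"rx":0,"ry":0,"rz":0},
])

```text
t: 21.45
eef_pos: [0.4108, 0.3309, 0.0019]
ee_rot: [3.134, 0.219, -0.0]
contact_force: [-0.3, -0.4, -0.4]
grip_width: 0.0466
```

Emit:
step_arm([
  {"gripper":30,"x":0,"y":0,"z":0,"rx":0,"ry":0,"rz":0},
  {"gripper":30,"x":0,"y":0,"z":0,"rx":0,"ry":0,"rz":0},
])

```text
t: 21.7
eef_pos: [0.4108, 0.3309, 0.002]
ee_rot: [3.134, 0.219, -0.0]
contact_force: [-0.4, -0.3, -0.0]
grip_width: 0.0467
```

Emit:
step_arm([
  {"gripper":30,"x":0,"y":0,"z":0.3,"rx":0,"ry":0,"rz":0},
  {"gripper":30,"x":0,"y":0,"z":0.7,"rx":0,"ry":0,"rz":0},
  {"gripper":30,"x":0.53,"y":-0.78,"z":0,"rx":0,"ry":0,"rz":0},
  {"gripper":30,"x":0.53,"y":-0.78,"z":0,"rx":0,"ry":0,"rz":0},
  {"gripper":30,"x":0.53,"y":-0.78,"z":0,"rx":0,"ry":0,"rz":0},
])

```text
t: 22.32
eef_pos: [0.5077, 0.1895, 0.064]
ee_rot: [-3.134, -0.22, -0.004]
contact_force: [0.3, 1.2, -0.0]
grip_width: 0.0465
```

Emit:
step_arm([
  {"gripper":30,"x":0.53,"y":-0.78,"z":0,"rx":0,"ry":0,"rz":0},
  {"gripper":30,"x":0.53,"y":-0.78,"z":0,"rx":0,"ry":0,"rz":0},
  {"gripper":30,"x":0.53,"y":-0.78,"z":0,"rx":0,"ry":0,"rz":0},
  {"gripper":30,"x":0.53,"y":-0.78,"z":0,"rx":0,"ry":0,"rz":0},
  {"gripper":30,"x":0,"y":0,"z":-0.3,"rx":0,"ry":0,"rz":0},
])

```text
t: 22.95
eef_pos: [0.6382, -0.0007, 0.048]
ee_rot: [3.132, 0.211, 0.014]
contact_force: [-1.0, -0.1, -0.6]
grip_width: 0.0466
```

Emit:
step_arm([
  {"gripper":30,"x":0,"y":0,"z":0,"rx":0,"ry":0,"rz":0},
  {"gripper":30,"x":0,"y":0,"z":0,"rx":0,"ry":0,"rz":0},
  {"gripper":30,"x":0,"y":0,"z":0,"rx":0,"ry":0,"rz":0},
])

```text
t: 23.32
eef_pos: [0.6333, 0.0045, 0.0448]
ee_rot: [3.134, 0.221, 0.001]
contact_force: [0.7, -0.1, -1.1]
grip_width: 0.0466
```

Emit:
step_arm([
  {"gripper":30,"x":0.006,"y":-0.012,"z":-0.3,"rx":0,"ry":0,"rz":0},
  {"gripper":30,"x":0,"y":0,"z":-0.25,"rx":0,"ry":0,"rz":0},
  {"gripper":30,"x":0,"y":0,"z":-0.06,"rx":0,"ry":0,"rz":0},
  {"gripper":30,"x":0,"y":0,"z":0,"rx":0,"ry":0,"rz":0},
  {"gripper":30,"x":0,"y":0,"z":0,"rx":0,"ry":0,"rz":0},
])

```text
t: 23.95
eef_pos: [0.6343, 0.0025, 0.0079]
ee_rot: [3.134, 0.219, 0.001]
contact_force: [0.3, -0.8, -0.7]
grip_width: 0.0464
```

Emit:
step_arm([
  {"gripper":30,"x":0,"y":0.018,"z":-0.03,"rx":0,"ry":0,"rz":0},
  {"gripper":30,"x":0,"y":0,"z":-0.025,"rx":0,"ry":0,"rz":0},
  {"gripper":30,"x":0,"y":0,"z":0,"rx":0,"ry":0,"rz":0},
])

```text
t: 24.32
eef_pos: [0.6341, 0.0037, 0.0046]
ee_rot: [3.134, 0.219, 0.001]
contact_force: [-0.1, -0.1, 0.7]
grip_width: 0.0468
```

Emit:
step_arm([
  {"gripper":55,"x":0,"y":0,"z":0,"rx":0,"ry":0,"rz":0},
  {"gripper":62,"x":0,"y":0,"z":0,"rx":0,"ry":0,"rz":0},
  {"gripper":62,"x":0,"y":0,"z":0.2,"rx":0,"ry":0,"rz":0},
  {"gripper":70,"x":0,"y":0,"z":0.8,"rx":0,"ry":0,"rz":0},
  {"gripper":80,"x":0,"y":0,"z":0.9,"rx":0,"ry":0,"rz":0},
])

```text
t: 24.95
eef_pos: [0.6332, 0.0038, 0.1192]
ee_rot: [-3.134, -0.219, 0.003]
contact_force: [2.0, -0.4, 0.2]
grip_width: 0.0801
```

Emit:
step_arm([
  {"gripper":85,"x":-0.4,"y":-0.8,"z":0.3,"rx":0,"ry":0,"rz":0},
  {"gripper":85,"x":-0.4,"y":-0.8,"z":0.3,"rx":0,"ry":0,"rz":0},
  {"gripper":85,"x":-0.4,"y":-0.9,"z":0,"rx":0,"ry":0,"rz":0},
  {"gripper":85,"x":-0.4,"y":-0.9,"z":0,"rx":0,"ry":0,"rz":0},
  {"gripper":85,"x":-0.4,"y":-0.9,"z":0,"rx":0,"ry":0,"rz":0},
])

```text
t: 25.58
eef_pos: [0.5131, -0.256, 0.1556]
ee_rot: [3.133, 0.219, 0.002]
contact_force: [-0.4, -1.2, -0.1]
grip_width: 0.0849
```

Emit:
step_arm([
  {"gripper":85,"x":-0.4,"y":-0.9,"z":0,"rx":0,"ry":0,"rz":0},
  {"gripper":85,"x":-0.4,"y":-0.9,"z":0,"rx":0,"ry":0,"rz":0},
  {"gripper":85,"x":-0.4,"y":-0.9,"z":0,"rx":0,"ry":0,"rz":0},
  {"gripper":85,"x":-0.3,"y":-0.9,"z":0,"rx":0,"ry":0,"rz":0},
  {"gripper":85,"x":0,"y":0,"z":0,"rx":0,"ry":0,"rz":0},
])

```text
t: 26.2
eef_pos: [0.4222, -0.4742, 0.1555]
ee_rot: [3.132, 0.211, 0.001]
contact_force: [-0.7, 1.2, 0.7]
grip_width: 0.0847
```

Run:
```python
from h import *
s=telemetry.get_state(); print(s['eef_pos'],s['contact_force'])
f=[(n,im,d) for n,im,d in grab("7")]
for n,im,d in f:
    measure(n,im,d,(.35,.75,-.3,.3)); print(n,'foot',screws(n,im,[.634,.0036],z=.029,rad=.02),'short',screws(n,im,[.6165,.17],z=.029,rad=.02),'long',screws(n,im,[.46,-.175],z=.029,rad=.03))
    print(n,'corner',screws(n,im,[.432,.148],z=.029,rad=.05))
im=f[0][1]; z=lambda v:cv2.resize(cv2.convertScaleAbs(v[...,::-1],alpha=1.8,beta=10),(800,480),interpolation=cv2.INTER_CUBIC)
cv2.imwrite("pics/crop7.png",z(im[90:240,160:410]))
```

```text
[ 0.42217535 -0.47417305  0.15548382] [-0.68898057  1.21605459  0.6505574 ]
top mat (array([634. ,   3.8]), 98.3, 97.9, -3.9) px [261. 129.]
    line 45 (array([629.1,  -1.8]), 61.9, 44.0, -43.0)
top mat (array([616.7, 170. ]), 98.2, 97.3, 8.3) px [202. 133.]
    line 46 (array([616. , 171.2]), 61.8, 39.8, 6.0)
top mat (array([ 459.6, -174.9]), 97.4, 96.7, -83.1) px [322. 192.]
    line 60 (array([ 459.7, -174. ]), 90.9, 40.5, 4.8)
top mat (array([437.8, 155.5]), 97.4, 96.3, -76.1) px [203. 196.]
    line 35 (array([425.9, 135.2]), 118.3, 61.9, -32.0)
top blk 313 top 214 z [0.0005 0.0243 0.0286] cen [634.8   4.7] rect (array([634.7,   4.5]), 43.3, 43.1, 46.0) all (array([632.9,   4.9]), 59.9, 49.3, 27.7) px [260. 127.]
top blk 207 top 152 z [0.0003 0.0251 0.0285] cen [616.5 170.4] rect (array([616.7, 170.1]), 48.4, 24.1, 7.1) all (array([614.9, 166.7]), 54.8, 30.5, 7.1) px [201. 132.]
top blk 327 top 264 z [0.002  0.0257 0.0291] cen [ 459.6 -174.4] rect (array([ 460.1, -174. ]), 75.8, 26.4, 6.9) all (array([ 458.1, -172.3]), 79.3, 30.5, 6.7) px [323. 192.]
top blk 589 top 409 z [0.00
[... 1078 characters left out ...]
0.0012 0.0235 0.0276] cen [633.8   9.1] rect (array([634. ,   8.9]), 46.0, 45.7, -30.8) all (array([632.7,  10.6]), 62.7, 46.3, -67.8) px [204. 210.]
side blk 448 top 361 z [0.0069 0.0247 0.0284] cen [432.2 150.7] rect (array([439.1, 160.8]), 72.5, 72.1, -77.6) all (array([438.7, 164.7]), 80.2, 74.1, -77.7) px [268. 256.]
side blk 228 top 154 z [0.0009 0.0238 0.028 ] cen [616.5 173.8] rect (array([617.1, 173.2]), 45.5, 28.1, 4.2) all (array([613.9, 175.6]), 48.6, 41.5, 10.0) px [200. 258.]
side foot [[634.4, 8.6, 552]] short [[605.8, 173.3, 522]] long [[483.8, -166.2, 219], [433.2, -172.7, 125]]
side corner [[421.8, 133.7, 235], [467.3, 144.7, 201], [441.7, 178.3, 1697], [412.0, 178.8, 554]]
```

View pics/crop7.png

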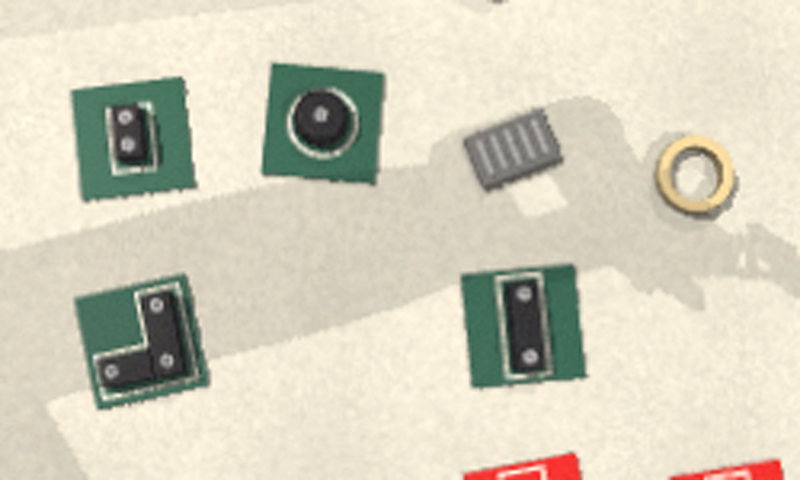

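The final view shows all four parts screws up inside their own outlines, the tape and bit case where they were, and the gripper clear at (0.42, -0.47, 0.16). Handing in.

```bash
python3 -c "
from plant import workorder
print(workorder.hand_in())"
```

```text
the job is handed in; nothing more can be done
None
```

All four black parts now lie flat, screw heads up, inside their own outlines on the green mats, and the job was handed in at about 26 s. Everything is released and the gripper is clear. I placed them in the order listed: corner bracket, long bar, short bar, foot.

My first placing of the corner bracket was about 2.5 mm off, so I nudged it straight by closing the jaws on it again. I regripped the foot lower because the first grip was on its bevel.

Last checks, part against mat in the top camera:

| Part | Position error | Angle error |
|---|---|---|
| Corner bracket | about 1.5 mm | about 1–2° |
| Long bar | about 1.5 mm | about 0.2° |
| Short bar | about 1 mm | about 1° |
| Foot | about 1.5 mm | not applicable (round) |

- **Disagreement between cameras:** the side camera read 2–5 mm farther in y than the top camera. I went by the top camera, which matched the robot's own position to within 0.5 mm where I compared them, on the corner bracket.
- **Bystanders:** the tape roll and bit case look unmoved in the last picture. I did not measure them.

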